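# Re-index the swing arm of an angle trimmer by its pull ring

## Robot

A 7-joint arm with a two-finger parallel gripper is mounted at the origin on the work surface. World frame = base frame: x ahead of the robot, y to its left, z up, the work surface at z = 0. Lengths are in m, angles in rad, forces in N, time in s.
With the tool pointing down it reaches from about 0.4 to 0.85 m from the base axis. Payload 10.4 kg.
Tool frame: the origin (TCP) lies between the finger pads; the fingertips stand 11 mm ahead of it and the grasp point (between the pads) lies 8 mm behind it (arm.finger_overhang is the distance from the TCP to the fingertips, in m); z points along the fingers, y is the line along which they close (so a half turn about z gives the same grasp; the last joint's range is limited). The gripper opens to 85 mm and grips with 20 to 120 N. Pads are 22 mm wide; open, the fingers measure 114 mm over their backs; the gripper's body (76 mm by 85 mm) begins 54 mm behind the grasp point. The pads swing forward as they close: fully open they stand 13 mm farther back than shut.
Start: joints at [1.23, 0.332, -0.065, 1.46, 0.022, 1.35, -0.088], TCP at [0.195, -0.594, 0.242] pointing down, gripper open.
Joint ranges: [-2.6, 2.6], [-0.5, 2.12], [-1.47, 1.34], [0.16, 2.42], [-1.27, 4.41], [0.06, 2.06], [-2.6, 2.6]. Speed limits (rad/s): [2.22, 2.22, 2.79, 2.79, 3.14, 3.14, 3.14].

## Interface

Orientations are given as a 3x3 rotation matrix whose columns are the frame's x, y, z axes.
In Python, from rig import arm gives the robot as it stands.
- The arm moves only by the tool send_rows, never from a script. Its argument "moves" is a list of rows, each an object with "delta_pos": the shift along the tool's x, y, z in mm, a list of three; "twist": the turn about the tool's z in degrees; "hand": the opening in per cent of the stroke, from 0 (shut) to 100 (fully open). In form: [{"delta_pos": [tx, ty, tz], "twist": twist, "hand": hand}, ...]. A call has 1 to 5 rows; each row is the pose to reach, as a shift and turn from the pose commanded when the call began, along the tool's axes at that moment; what a row does not reach only later rows make up. A row lasts 1/10 s, in which the tool goes at most 50 mm and 8.59 degrees, less where a joint would pass 70% of its speed; a pose out of reach is approached as far as the arm can. A call with a gripper value outside its range is refused whole. The fingers move at their own pace and stop on an object; "squeeze" is the grip in N (left out, the last holds). Time passes only in rows, so rows that repeat a pose let the fingers close. It gives the time, the measured TCP pose, the force, the opening and the grip force at its end, in the units of the state.
- arm.get_state(): the state, without advancing time (a new reading comes with each control period).
- arm.get_image(name): name is "scene" or "side" or "wrist"; returns a dict with "frame" (480x640x3 uint8, red, green, blue), "range_z" (480x640 float32, m along the optical axis (not along the pixel's ray), 0 where there is no reading), "fx", "fy", "cx", "cy" (pixels), "distortion" ([k1, k2, p1, p2, k3] as OpenCV has them; the pictures are not rectified), "eye" and "attitude" of the camera in the world. Camera axes: x right, y down, z forward; pixel columns grow to the right and rows downward; lengths in m; the calibration is good to about 2 mm. A picture is of the moment at which its call begins.
- arm.close_job(): hands the job in; it is judged then, once.
The state is a dict: "time_s": time; "joint_pos": joint angles; "qd": joint speeds; "effort": joint torques, N m; "ee_pos": TCP position; "eef_rot": TCP orientation; "force": force on the tool from outside, world axes, zero at the start; "ft_torque": the same for the moment, N m; "finger_gap": finger opening in m; "gripper_force": force on a finger pad.
Only numpy, scipy, OpenCV 4.12 (cv2) and the standard library are available. Lean on these libraries where they do the work, as an engineer would, in place of code of your own. Each camera call takes 0.05 s, during which the arm holds its last target. There are 200 camera calls.

## Task

On the angle trimmer, hook a fingertip under the pull ring and lift the spring index pin out of its hole, swing the arm over by one hole towards the side of the board where the stack of card blanks lies, and let go so that the pin drops fully home in that next hole. Hook the ring from below rather than pinching it, and do not pick up or shift any of the other things on the table.

Things in the scene. Friction and masses are not known exactly. Their poses are not given: they have to be found in the camera images.
- board: The angle trimmer's flat grey board, 300 x 360 x 18 mm, fixed. Origin: centre of its underside, on the table. x points away from the robot's side to the far side, y to the left as seen from the robot, z up. On it lies an aluminium quadrant, 12 mm thick, with five holes 15 degrees (0.2618 rad, 55 mm) apart on a circle of radius 210 mm about the pivot.
- pivot (a point): Vertical axis of the swing arm, at the near side of the board: 110 mm in -x of the board's origin, 18 mm above the table. Axes as the board's.
- hole_mid (a point): Mouth of the middle hole (arm angle 0), 30 mm above the table, where the pin sits at the start. Holes are 12 mm wide for a 9 mm pin.
- hole_left (a point): Mouth of the next hole to the left, towards the board's +y (arm angle +0.2618).
- hole_right (a point): Mouth of the next hole to the right, towards the board's -y (arm angle -0.2618).
- fence_arm (a joint): Angle of the swing arm, a steel bar 36 mm wide, top 42 mm above the table (a thin rib to 52 mm), pointing from the pivot away from the robot. 0: along the board's +x; positive: its far end swung towards the board's +y (counterclockwise from above). Starts at 0, with 0.008 rad of play while the pin is in a hole; range -0.62 to 0.62. Stays where it is left; swings with 1 to 3 N at the pin.
- index_pin (a joint): Height of the spring index pin above fully home, 0 to 0.020 m. It stands upright in the arm, 210 mm from the pivot, in a sleeve 22 mm across that ends 66 mm above the table. It reaches 9 mm into the hole: above 0.009 it is clear and the arm can swing; on the quadrant between holes it reads about 0.009. The spring pulls it down with 4 to 8 N; released over a hole it drops in by itself.
- pull_ring: Steel ring fixed on top of the pin, 67 mm outside, 7 mm bar, clear opening 49 mm. Origin: its centre, about 103 mm above the table with the pin home; rises with the pin, turns with the arm. It faces the pivot and the robot, its top leaning 35 degrees away: x is the ring's normal, pointing away from the pivot and 35 degrees down; y across the ring to the left; z up in its plane. Free space beyond it, down to the board.
- ring_arch (a point): Centre of the thin bead along the underside of the ring's top arch, 24.5 mm from the ring's centre: a fingertip bears here, from below. Axes as the ring's. A finger tilted 30 to 45 degrees from vertical, pointing away from the robot and down, enters the ring from the robot's side.
- card_stack: Stack of paper card blanks, 148 x 105 x 22 mm, flat on the table beside the board, about 265 mm to the left or to the right of the board's centre: the side on which it lies is the side to swing to. Origin: centre of its underside; x along its length.
- ink_tin: Round aluminium tin, 92 mm across, 28 mm high, beside the board on the side opposite to the card stack. Origin: centre of its underside. Bystander.
- glue_bottle: Small glue bottle, 36 mm across, 110 mm high, standing on the table left of the board's near corner. Origin: centre of its underside. Bystander.
- tape_roll: Roll of tape lying flat on the board's near left corner, 68 mm across, 18 mm high. Origin: centre of its underside. Bystander.
- bead_jar: Small clear jar, 40 mm across, 50 mm high, standing on the board's near right corner. Origin: centre of its underside. Bystander.
- hole_punch: Hand hole punch lying on the table, 120 x 28 x 38 mm, to the right of the board's near corner. Origin: centre of its underside. Bystander.
- bone_folder: Flat bone folder, 150 x 22 x 5 mm, lying on the table along the board's far edge. Origin: centre of its underside. Bystander.
There are look-alikes about, which are no part of the job. There is more than one size of the card_stack; the job needs the largest.

How it is judged:
By the outcome, as a careful person would: the job done as asked, in the order asked, and still so for the second after the job is handed in, with the robot touching nothing.
It also fails if it takes over 45 s, if anything falls off the work surface, if the arm or the gripper's body presses on something with over 40 N, if the wrist force passes 120 N, or if a joint passes its speed limit or range.

## Working session

There is one attempt and no reset: what is moved stays moved. The work goes in short steps, Python scripts to look and compute and a tool call to move; the robot and the scene stay as the last step left them, time stands still between calls to the robot, and variables do not carry over. Pictures are saved under pics/ and viewed, at most 10 in all, crops included, and the job is handed in when it is done.

Besides the shell and the picture viewer there is one more tool, called after ">>>" as a command line: name --argument value ..., lists and objects as JSON in quotes. send_rows: Moves the arm, as the interface text tells. Its arguments: {"type":"object","properties":{"moves":{"type":"array","items":{"type":"object","properties":{"delta_pos":{"type":"array","items":{"type":"number"}},"twist":{"type":"number"},"hand":{"type":"number"}}}},"squeeze":{"type":"number"}},"required":["moves"]}

```bash
mkdir -p pics
cat > h.py <<'E'
import numpy as np, cv2
from rig import arm
def get(n):
    d=arm.get_image(n); d['K']=np.array([[d['fx'],0,d['cx']],[0,d['fy'],d['cy']],[0,0,1]],float)
    d['R']=np.array(d['attitude']).reshape(3,3); d['e']=np.array(d['eye']); return d
def rays(d,uv):
    p=cv2.undistortPoints(np.array(uv,float).reshape(-1,1,2),d['K'],np.array(d['distortion'],float)).reshape(-1,2)
    return np.c_[p,np.ones(len(p))]
def onplane(d,uv,z):
    r=rays(d,uv)@d['R'].T; return d['e']+r*((z-d['e'][2])/r[:,2])[:,None]
def depth(d,uv):
    r=rays(d,uv); z=np.array([d['range_z'][int(v),int(u)] for u,v in uv]); return d['e']+(r*z[:,None])@d['R'].T
def cloud(d):
    v,u=np.mgrid[0:480,0:640]; r=rays(d,np.c_[u.ravel(),v.ravel()]); z=d['range_z'].ravel()
    return (d['e']+(r*z[:,None])@d['R'].T).reshape(480,640,3)
def proj(d,P):
    c=(np.array(P).reshape(-1,3)-d['e'])@d['R']
    return cv2.projectPoints(c,np.zeros(3),np.zeros(3),d['K'],np.array(d['distortion'],float))[0].reshape(-1,2)
def save(d,n): cv2.imwrite('pics/'+n,d['frame'][:,:,::-1])
E
python3 - <<'E'
from h import *
for n in ['scene','side']:
    d=get(n); save(d,n+'0.png'); print(n,d['e'],d['R'].tolist(),d['fx'])
    np.savez(n+'0.npz',c=cloud(d),f=d['frame'])
s=arm.get_state(); print(s)
E
```

```text
scene [0.84551435 0.54824108 0.85698231] [[-0.8958195481529106, 0.36167066528878145, -0.25826665873992644], [0.4441580831725603, 0.7087268655419566, -0.5481147938265768], [-0.015196522615139058, -0.6057231710349571, -0.7955303298880337]] 483.28574791552137
side [ 0.51477415 -1.09876947  0.74337948] [[0.9975662343524797, -0.013077759388336177, 0.06848781124546548], [-0.06574317504005883, -0.5036137867536478, 0.8614238148131869], [0.023225912586288415, -0.8638299172875596, -0.5032478822444282]] 548.0524099686814
{'time_s': 0.1, 'joint_pos': array([ 1.23041824,  0.33282083, -0.06471501,  1.46087491,  0.02157929,
        1.34992713, -0.08848892]), 'qd': array([ 0.00036122, -0.00285962, -0.00131911, -0.00278317, -0.00017378,
       -0.00065305,  0.00131554]), 'effort': array([ 2.02271869e-03, -6.26746845e+01,  4.95902379e-02, -3.92428243e+01,
        1.65413803e-02,  7.02203761e-03, -8.21506455e-05]), 'ee_pos': array([ 0.19519039, -0.59338065,  0.24157954]), 'eef_rot': array([[ 9.49919409e-01,  3.12494659e-01, -4.52336105e-04],
       [ 3.12494985e-01, -9.49918578e-01,  1.25681289e-03],
       [-3.69351529e-05, -1.33522372e-03, -9.99999108e-01]]), 'force': array([-0.23857102,  0.84040749, -0.42592196]), 'ft_torque': array([ 0.04959247, -0.02670522,  0.01160602]), 'gripper_force': 0.0, 'finger_gap': 0.0853183377991343}
```

View pics/scene0.png

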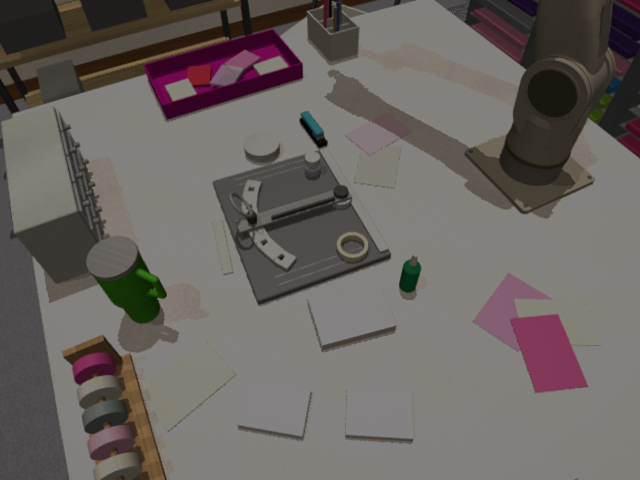

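View pics/side0.png

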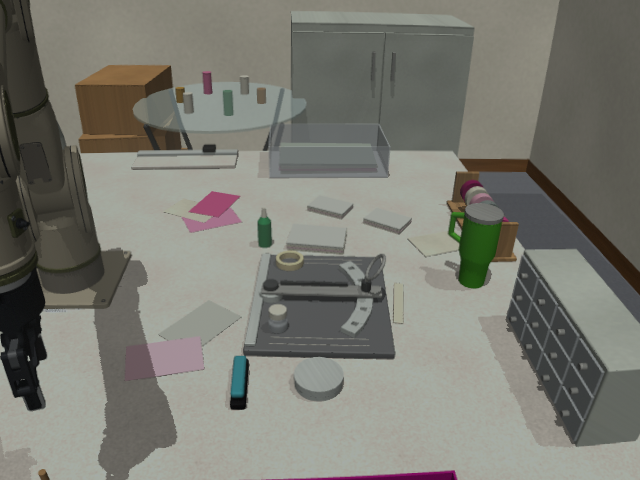

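The scene view shows three white card blanks. A is at (350,318), beside the board and the largest. B at (275,408) and C at (380,413) are smaller and farther away. The tin at (262,147) is on the opposite side, and the ring is at about (243,208) in scene and (375,268) in side. I'll measure these next and confirm with a crop.

Run:
```python
from h import *
S=np.load('scene0.npz'); D=np.load('side0.npz')
c=S['c']; f=S['f']
def at(c,u,v): return np.round(np.median(c[v-1:v+2,u-1:u+2].reshape(-1,3),axis=0),4)
# card sizes: points 12..30mm height, connected comps
P=c; z=P[...,2]
m=((z>0.012)&(z<0.034)&(f.min(2)>95)).astype(np.uint8)
n,l,st,ce=cv2.connectedComponentsWithStats(m)
for i in range(1,n):
    if st[i,4]>400:
        q=P[l==i]; r=cv2.minAreaRect((q[:,:2]*1000).astype(np.float32)); print('blk',ce[i].round(),np.round(r[0]),np.round(r[1]),round(r[2]),np.median(q[:,2]).round(4))
# board: grey at z~18mm
hsv=cv2.cvtColor(f,cv2.COLOR_RGB2HSV)
m=((z>0.010)&(z<0.024)&(f.max(2)<110)&(hsv[...,1]<60)).astype(np.uint8)
n,l,st,ce=cv2.connectedComponentsWithStats(cv2.morphologyEx(m,cv2.MORPH_CLOSE,np.ones((9,9))))
for i in range(1,n):
    if st[i,4]>1500:
        q=P[(l==i)&(m>0)]; r=cv2.minAreaRect((q[:,:2]*1000).astype(np.float32)); print('board?',ce[i].round(),r)
# ring / arm pts: z>55 in both views, in board area
for nm,X in (('scene',S),('side',D)):
    q=X['c']; zz=q[...,2]
    sel=(zz>0.072)&(zz<0.16)&(q[...,0]>0.45)&(q[...,0]<0.85)&(abs(q[...,1])<0.25)
    n,l,st,ce=cv2.connectedComponentsWithStats(sel.astype(np.uint8))
    for i in range(1,n):
        if st[i,4]>15:
            p=q[l==i]; print(nm,ce[i].round(),st[i],p.min(0).round(3),p.max(0).round(3),p.mean(0).round(4))
a=cv2.resize(f[140:350,190:430],None,fx=2,fy=2,interpolation=cv2.INTER_CUBIC)
b=cv2.resize(D['f'][235:345,240:420],(480*180*0+688,420),interpolation=cv2.INTER_CUBIC)[:, :300]
b=cv2.resize(D['f'][240:330,330:400],(300,386),interpolation=cv2.INTER_CUBIC)
o=np.zeros((420,790,3),np.uint8); o[:,:480]=a; o[:386,485:785]=b; cv2.imwrite('pics/crop1.png',np.clip(o.astype(float)*1.5,0,255).astype(np.uint8)[:,:,::-1])
```

```text
blk [180.  89.] [ 689. -687.] [71. 85.] 2 0.0225
blk [261. 143.] [ 570. -359.] [89. 90.] 32 0.0272
blk [355. 201.] [452. -99.] [340.  23.] 86 0.0266
blk [273. 249.] [675. -40.] [ 41. 119.] 18 0.0305
blk [351. 312.] [598. 164.] [108. 150.] 79 0.0223
blk [274. 408.] [805. 267.] [ 81. 114.] 54 0.017
blk [379. 413.] [647. 356.] [ 83. 115.] 59 0.0168
board? [295. 226.] ((578.7329711914062, -176.48092651367188), (498.55096435546875, 311.905517578125), 85.84103393554688)
board? [534. 181.] ((2.2586898803710938, 1.346710205078125), (228.76608276367188, 230.1953582763672), 0.012272331863641739)
scene [240. 205.] [229 192  24  26 234] [ 0.684 -0.151  0.076] [ 0.726 -0.086  0.134] [ 0.7064 -0.1169  0.1062]
scene [412. 264.] [403 253  17  21 210] [0.45  0.141 0.072] [0.476 0.172 0.114] [0.4632 0.1584 0.0855]
side [264. 217.] [261 207   9  18 103] [0.451 0.135 0.072] [0.471 0.161 0.112] [0.4588 0.147  0.0874]
side [375. 267.] [364 254  22  27 215] [ 0.683 -0.155  0.073] [ 0.725 -0.088  0.132] [ 0.704  -0.1229  0.1046]
```

View pics/crop1.png

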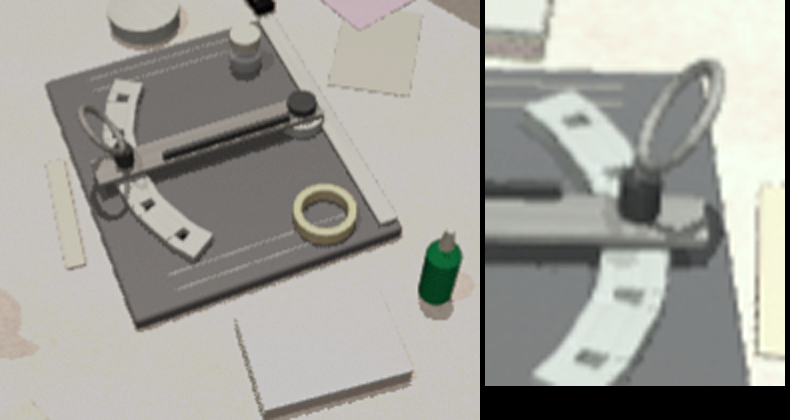

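Stack A measures 150 x 108 x 22 mm, against about 115 x 82 x 17 mm for the other two. It is the largest and lies at y=+0.164, so the swing is to the left (+0.2618). Next I'll fit the ring and the arm axis.

Run:
```python
from h import *
from scipy.optimize import least_squares
S=np.load('scene0.npz'); D=np.load('side0.npz')
pts=[];kn=[]
for X in (S,D):
    q=X['c'].reshape(-1,3)
    pts.append(q[(q[:,2]>0.078)&(q[:,2]<0.14)&(abs(q[:,0]-.705)<.05)&(abs(q[:,1]+.12)<.05)])
    k=q[(q[:,2]>0.046)&(q[:,2]<0.075)&(abs(q[:,0]-.49)<.04)&(abs(q[:,1]+.12)<.06)]; kn.append(k); print('knob',len(k),k.mean(0).round(4),k.min(0).round(3),k.max(0).round(3))
    a=q[(q[:,2]>0.038)&(q[:,2]<0.056)&(q[:,0]>.52)&(q[:,0]<.73)&(abs(q[:,1]+.12)<.06)]
    v=np.polyfit(a[:,0],a[:,1],1); print('arm line',v, np.degrees(np.arctan(v[0])), len(a))
def torus(p,P):
    yaw,t=p[3],np.radians(35); n=np.array([np.cos(yaw)*np.cos(t),np.sin(yaw)*np.cos(t),-np.sin(t)])
    d=P-p[:3]; h=d@n; r=np.linalg.norm(d-np.outer(h,n),axis=1); return np.hypot(r-.030,h)-.0035
for P in (pts[0],pts[1],np.vstack(pts)):
    s=least_squares(torus,[.705,-.12,.103,-.05],args=(P,),loss='soft_l1',f_scale=.002); print(len(P),s.x.round(4),np.sqrt(np.mean(s.fun**2)))
```

```text
knob 207 [ 0.4898 -0.097   0.053 ] [ 0.464 -0.119  0.046] [ 0.53  -0.084  0.058]
arm line [-0.07691802 -0.06092377] -4.398417370007301 1184
knob 190 [ 0.4873 -0.1032  0.0521] [ 0.462 -0.122  0.046] [ 0.529 -0.083  0.058]
arm line [-0.10893316 -0.04769931] -6.21689710655292 1131
232 [ 0.706  -0.1196  0.1038 -0.0785] 0.001183016775357206
210 [ 0.7045 -0.1204  0.1035 -0.0765] 0.0013813683527310386
442 [ 0.7054 -0.1198  0.1037 -0.0751] 0.0013419980482610042
```

>>> send_rows --moves '[{"delta_pos": [40, -26, -11], "twist": -5, "hand": 0}, {"delta_pos": [80, -53, -22], "twist": -10, "hand": 0}, {"delta_pos": [120, -80, -33], "twist": -15, "hand": 0}, {"delta_pos": [160, -107, -44], "twist": -20, "hand": 0}, {"delta_pos": [200, -134, -55], "twist": -25, "hand": 0}]'

```text
time_s: 0.6
ee_pos: [0.3442, -0.4021, 0.2975]
eef_rot: [[0.726, 0.687, -0.0], [0.687, -0.726, 0.0], [-0.0, -0.0, -1.0]]
force: [1.9, -0.8, 1.0]
finger_gap: 0.0121
gripper_force: 0.0
```

```bash
cat >> h.py <<'E'
def plan(target,yaw_y=None,R=None,p=None):
    "world target -> tool shift (mm) and twist (deg) to bring tool y to heading yaw_y"
    s=arm.get_state(); R=s['eef_rot'] if R is None else R; p=s['ee_pos'] if p is None else p
    d=(np.array(target)-p)@R*1000; tw=None
    if yaw_y is not None:
        w=R.T@np.array([np.cos(yaw_y),np.sin(yaw_y),0]); tw=np.degrees(np.arctan2(-w[0],w[1]))
    print('t',round(s['time_s'],2),'pos',s['ee_pos'].round(4),'z',R[:,2].round(3),'y',R[:,1].round(3),'F',s['force'].round(1)); print('need',d.round(1),np.linalg.norm(d).round(),'twist',tw)
    print('q',s['joint_pos'].round(3),'gap',round(s['finger_gap'],4))
E
python3 -c "
from h import *
plan([.62,-.05,.40],-.077)"
```

```text
t 0.6 pos [ 0.3442 -0.4021  0.2975] z [-0.  0. -1.] y [ 0.687 -0.726 -0.   ] F [ 1.9 -0.8  1. ]
need [ 442.3  -66.2 -102.6] 459.0 twist -42.17674814200983
q [ 1.02   0.11  -0.264  1.616  0.029  1.42  -0.06 ] gap 0.0121
```

>>> send_rows --moves '[{"delta_pos": [48, -7, -11], "twist": -5, "hand": 0}, {"delta_pos": [96, -14, -22], "twist": -10, "hand": 0}, {"delta_pos": [144, -21, -33], "twist": -15, "hand": 0}, {"delta_pos": [192, -28, -44], "twist": -20, "hand": 0}, {"delta_pos": [240, -35, -55], "twist": -25, "hand": 0}]'

```text
time_s: 1.1
ee_pos: [0.4951, -0.2124, 0.3527]
eef_rot: [[0.368, 0.93, -0.0], [0.93, -0.368, -0.0], [-0.0, -0.0, -1.0]]
force: [1.3, -0.9, -0.5]
finger_gap: 0.0
gripper_force: 0.0
```

```bash
python3 -c "
from h import *
plan([.75,-.06,.42],-.077)"
```

```text
t 1.1 pos [ 0.4951 -0.2124  0.3527] z [-0. -0. -1.] y [ 0.93  -0.368 -0.   ] F [ 1.3 -0.9 -0.5]
need [235.5 180.9 -67.4] 305.0 twist -17.189781507080824
q [ 0.757  0.138 -0.487  1.482  0.064  1.538 -0.106] gap 0.0
```

>>> send_rows --moves '[{"delta_pos": [38, 29, -11], "twist": -4, "hand": 0}, {"delta_pos": [76, 58, -22], "twist": -8, "hand": 0}, {"delta_pos": [114, 87, -33], "twist": -12, "hand": 0}, {"delta_pos": [152, 116, -44], "twist": -15, "hand": 0}, {"delta_pos": [190, 145, -55], "twist": -17, "hand": 0}]'

```text
time_s: 1.6
ee_pos: [0.7008, -0.091, 0.4072]
eef_rot: [[0.083, 0.997, -0.001], [0.997, -0.083, -0.0], [-0.0, -0.001, -1.0]]
force: [0.2, -1.2, 2.0]
finger_gap: 0.0003
gripper_force: 0.0
```

```bash
python3 -c "
from h import *
plan([1.0,-.077,.42],-.077)"
```

```text
t 1.6 pos [ 0.7008 -0.091   0.4072] z [-0.001 -0.    -1.   ] y [ 0.997 -0.083 -0.001] F [ 0.2 -1.2  2. ]
need [ 38.8 297.  -13. ] 300.0 twist -0.34907373719155893
q [ 0.349  0.575 -0.571  0.831  0.307  1.801 -0.157] gap 0.0003
```

>>> send_rows --moves '[{"delta_pos": [4, 50, 0], "twist": 0, "hand": 0}, {"delta_pos": [8, 100, 0], "twist": 0, "hand": 0}, {"delta_pos": [12, 150, 0], "twist": 0, "hand": 0}, {"delta_pos": [16, 200, 0], "twist": 0, "hand": 0}, {"delta_pos": [20, 250, 0], "twist": 0, "hand": 0}]'

```text
time_s: 2.1
ee_pos: [0.8113, -0.0783, 0.3993]
eef_rot: [[0.062, 0.998, 0.033], [0.998, -0.062, -0.015], [-0.013, 0.034, -0.999]]
force: [0.7, 1.4, 0.9]
finger_gap: 0.0001
gripper_force: 0.0
```

```bash
python3 -c "
from h import *
plan([1.0,-.077,.42],-.077)"
```

```text
t 2.1 pos [ 0.8113 -0.0783  0.3993] z [ 0.033 -0.015 -0.999] y [ 0.998 -0.062  0.034] F [0.7 1.4 0.9]
need [ 12.8 188.9 -14.5] 190.0 twist 0.8406026786145359
q [ 0.161  0.968 -1.106  0.203  1.015  2.041 -0.1  ] gap 0.0001
```

>>> send_rows --moves '[{"delta_pos": [0, 50, 0], "twist": 0, "hand": 0}, {"delta_pos": [0, 100, 0], "twist": 0, "hand": 0}, {"delta_pos": [0, 150, 0], "twist": 0, "hand": 0}]'

```text
time_s: 2.4
ee_pos: [0.8376, -0.0731, 0.3732]
eef_rot: [[0.049, 0.997, 0.058], [0.999, -0.048, -0.013], [-0.01, 0.058, -0.998]]
force: [-0.3, 1.3, -1.7]
finger_gap: -0.0
gripper_force: 0.0
```

```bash
python3 -c "
from h import *
plan([1.0,-.077,.42],-.077)"
```

```text
t 2.4 pos [ 0.8376 -0.0731  0.3732] z [ 0.058 -0.013 -0.998] y [ 0.997 -0.048  0.058] F [-0.3  1.3 -1.7]
need [  3.6 164.9 -37.2] 169.0 twist 1.6048779524572818
q [ 0.124  1.006 -1.019  0.163  0.958  1.987 -0.073] gap -0.0
```

>>> send_rows --moves '[{"delta_pos": [0, -50, 0], "twist": 0, "hand": 0}, {"delta_pos": [0, -50, 0], "twist": 0, "hand": 0}, {"delta_pos": [0, -50, 0], "twist": 0, "hand": 0}]'

```text
time_s: 2.7
ee_pos: [0.7845, -0.0742, 0.3722]
eef_rot: [[0.054, 0.997, 0.057], [0.998, -0.053, -0.023], [-0.02, 0.058, -0.998]]
force: [0.7, -0.1, 1.2]
finger_gap: -0.0002
gripper_force: 0.0
```

```bash
python3 -c "
from h import *
plan([1.0,-.077,.42],-.077)"
```

```text
t 2.7 pos [ 0.7845 -0.0742  0.3722] z [ 0.057 -0.023 -0.998] y [ 0.997 -0.053  0.058] F [ 0.7 -0.1  1.2]
need [  8.  217.7 -35.4] 221.0 twist 1.2894182561595475
q [ 0.386  0.859 -1.134  0.622  0.856  1.871 -0.253] gap -0.0002
```

Pushing at the edge of reach leaves the tool tilted, and the tilt persists. I'll use that to build up the tilt the hook needs, by going up and out.

>>> send_rows --moves '[{"delta_pos": [0, 25, -43], "twist": 0, "hand": 0}, {"delta_pos": [0, 50, -86], "twist": 0, "hand": 0}, {"delta_pos": [0, 75, -129], "twist": 0, "hand": 0}, {"delta_pos": [0, 100, -172], "twist": 0, "hand": 0}, {"delta_pos": [0, 125, -215], "twist": 0, "hand": 0}]'

```text
time_s: 3.2
ee_pos: [0.7866, -0.0675, 0.4751]
eef_rot: [[0.052, 0.994, 0.092], [0.998, -0.05, -0.022], [-0.018, 0.093, -0.995]]
force: [0.8, -0.8, -0.6]
finger_gap: 0.0002
gripper_force: 0.0
```

```bash
python3 -c "
from h import *
plan([.7,-.07,.75],-.077)"
```

```text
t 3.2 pos [ 0.7866 -0.0675  0.4751] z [ 0.092 -0.022 -0.995] y [ 0.994 -0.05   0.093] F [ 0.8 -0.8 -0.6]
need [ -11.8  -60.3 -281.6] 288.0 twist 1.4225905451767975
q [ 0.095  0.865 -0.712  0.162  0.665  2.058 -0.068] gap 0.0002
```

>>> send_rows --moves '[{"delta_pos": [0, 0, -50], "twist": 0, "hand": 0}, {"delta_pos": [0, 0, -100], "twist": 0, "hand": 0}, {"delta_pos": [0, 0, -150], "twist": 0, "hand": 0}, {"delta_pos": [0, 0, -200], "twist": 0, "hand": 0}, {"delta_pos": [0, 0, -250], "twist": 0, "hand": 0}]'

```text
time_s: 3.7
ee_pos: [0.765, -0.0694, 0.5113]
eef_rot: [[0.055, 0.993, 0.103], [0.998, -0.053, -0.026], [-0.021, 0.104, -0.994]]
force: [0.5, -0.1, -0.3]
finger_gap: 0.0002
gripper_force: 0.0
```

```bash
python3 -c "
from h import *
plan([.7,-.07,.75],-.077)"
```

```text
t 3.7 pos [ 0.765  -0.0694  0.5113] z [ 0.103 -0.026 -0.994] y [ 0.993 -0.053  0.104] F [ 0.5 -0.1 -0.3]
need [  -9.2  -39.7 -244. ] 247.0 twist 1.2659658556450206
q [-0.007  0.821  0.267  0.163 -0.21   2.058  0.003] gap 0.0002
```

>>> send_rows --moves '[{"delta_pos": [0, 250, -250], "twist": 0, "hand": 0}, {"delta_pos": [0, 250, -250], "twist": 0, "hand": 0}, {"delta_pos": [0, 250, -250], "twist": 0, "hand": 0}, {"delta_pos": [0, 250, -250], "twist": 0, "hand": 0}, {"delta_pos": [0, 250, -250], "twist": 0, "hand": 0}]'

```text
time_s: 4.2
ee_pos: [0.7599, -0.07, 0.538]
eef_rot: [[0.06, 0.988, 0.145], [0.998, -0.055, -0.038], [-0.029, 0.147, -0.989]]
force: [-0.6, -0.6, 0.3]
finger_gap: 0.0004
gripper_force: 0.0
```

```bash
python3 -c "
from h import *
plan([.7,-.07,.75],-.077)"
```

```text
t 4.2 pos [ 0.7599 -0.07    0.538 ] z [ 0.145 -0.038 -0.989] y [ 0.988 -0.055  0.147] F [-0.6 -0.6  0.3]
need [  -9.8  -28.  -218.3] 220.0 twist 0.9572536481118955
q [-0.058  0.828  0.9    0.161 -0.773  2.058  0.055] gap 0.0004
```

>>> send_rows --moves '[{"delta_pos": [0, 300, -50], "twist": 0, "hand": 0}, {"delta_pos": [0, 300, -50], "twist": 0, "hand": 0}, {"delta_pos": [0, 300, -50], "twist": 0, "hand": 0}, {"delta_pos": [0, 300, -50], "twist": 0, "hand": 0}, {"delta_pos": [0, 300, -50], "twist": 0, "hand": 0}]'

```text
time_s: 4.7
ee_pos: [0.7748, -0.0719, 0.52]
eef_rot: [[0.047, 0.988, 0.15], [0.999, -0.051, 0.019], [0.027, 0.149, -0.988]]
force: [-0.9, 0.2, -0.0]
finger_gap: 0.0001
gripper_force: 0.0
```

```bash
python3 -c "
from h import *
plan([.7,-.07,.75],-.077)"
```

```text
t 4.7 pos [ 0.7748 -0.0719  0.52  ] z [ 0.15   0.019 -0.988] y [ 0.988 -0.051  0.149] F [-0.9  0.2 -0. ]
need [   4.5  -39.7 -238.5] 242.0 twist 1.734280344532144
q [-0.036  0.89   1.338  0.161 -1.268  2.058  0.084] gap 0.0001
```

>>> send_rows --moves '[{"delta_pos": [0, 250, -350], "twist": 0, "hand": 0}, {"delta_pos": [0, 250, -350], "twist": 0, "hand": 0}, {"delta_pos": [0, 250, -350], "twist": 0, "hand": 0}, {"delta_pos": [0, 250, -350], "twist": 0, "hand": 0}, {"delta_pos": [0, 250, -350], "twist": 0, "hand": 0}]'

```text
time_s: 5.2
ee_pos: [0.7573, -0.0699, 0.5676]
eef_rot: [[0.046, 0.976, 0.212], [0.998, -0.052, 0.022], [0.032, 0.21, -0.977]]
force: [-0.6, 0.3, 0.6]
finger_gap: 0.0001
gripper_force: 0.0
```

```bash
python3 -c "
from h import *
plan([.7,-.07,.75],-.077)"
```

```text
t 5.2 pos [ 0.7573 -0.0699  0.5676] z [ 0.212  0.022 -0.977] y [ 0.976 -0.052  0.21 ] F [-0.6  0.3  0.6]
need [   3.1  -17.6 -190.4] 191.0 twist 1.7891842711045987
q [-0.04   0.828  1.339  0.162 -1.267  2.058  0.08 ] gap 0.0001
```

>>> send_rows --moves '[{"delta_pos": [0, 200, -400], "twist": 0, "hand": 0}, {"delta_pos": [0, 200, -400], "twist": 0, "hand": 0}, {"delta_pos": [0, 200, -400], "twist": 0, "hand": 0}, {"delta_pos": [0, 200, -400], "twist": 0, "hand": 0}, {"delta_pos": [0, 200, -400], "twist": 0, "hand": 0}]'

```text
time_s: 5.7
ee_pos: [0.7339, -0.0701, 0.6195]
eef_rot: [[0.045, 0.959, 0.279], [0.998, -0.054, 0.025], [0.039, 0.278, -0.96]]
force: [-0.2, 0.2, -0.1]
finger_gap: 0.0001
gripper_force: 0.0
```

```bash
python3 -c "
from h import *
plan([.7,-.07,.75],-.077)"
```

```text
t 5.7 pos [ 0.7339 -0.0701  0.6195] z [ 0.279  0.025 -0.96 ] y [ 0.959 -0.054  0.278] F [-0.2  0.2 -0.1]
need [   3.7    3.7 -134.7] 135.0 twist 1.9137679092712194
q [-0.041  0.758  1.339  0.162 -1.267  2.058  0.078] gap 0.0001
```

>>> send_rows --moves '[{"delta_pos": [0, 150, -450], "twist": 0, "hand": 0}, {"delta_pos": [0, 150, -450], "twist": 0, "hand": 0}, {"delta_pos": [0, 150, -450], "twist": 0, "hand": 0}, {"delta_pos": [0, 150, -450], "twist": 0, "hand": 0}, {"delta_pos": [0, 150, -450], "twist": 0, "hand": 0}]'

```text
time_s: 6.2
ee_pos: [0.7024, -0.0728, 0.6771]
eef_rot: [[0.043, 0.934, 0.355], [0.998, -0.056, 0.027], [0.045, 0.354, -0.934]]
force: [-0.4, 0.5, 0.2]
finger_gap: -0.0001
gripper_force: 0.0
```

>>> send_rows --moves '[{"delta_pos": [0, 150, -450], "twist": 0, "hand": 0}, {"delta_pos": [0, 150, -450], "twist": 0, "hand": 0}, {"delta_pos": [0, 150, -450], "twist": 0, "hand": 0}, {"delta_pos": [0, 150, -450], "twist": 0, "hand": 0}, {"delta_pos": [0, 150, -450], "twist": 0, "hand": 0}]'

```text
time_s: 6.7
ee_pos: [0.6663, -0.0765, 0.7317]
eef_rot: [[0.04, 0.902, 0.429], [0.998, -0.058, 0.029], [0.051, 0.427, -0.903]]
force: [-0.0, 0.3, -0.7]
finger_gap: -0.0001
gripper_force: 0.0
```

```bash
python3 -c "
from h import *
plan([.7,-.07,.75],-.077)"
```

```text
t 6.7 pos [ 0.6663 -0.0765  0.7317] z [ 0.429  0.029 -0.903] y [ 0.902 -0.058  0.427] F [-0.   0.3 -0.7]
need [ 8.7 37.8 -1.9] 39.0 twist 2.3131184418655457
q [-0.035  0.597  1.339  0.162 -1.267  2.058  0.081] gap -0.0001
```

>>> send_rows --moves '[{"delta_pos": [0, 150, -450], "twist": 0, "hand": 0}, {"delta_pos": [0, 150, -450], "twist": 0, "hand": 0}, {"delta_pos": [0, 150, -450], "twist": 0, "hand": 0}, {"delta_pos": [0, 150, -450], "twist": 0, "hand": 0}, {"delta_pos": [0, 150, -450], "twist": 0, "hand": 0}]'

```text
time_s: 7.2
ee_pos: [0.6259, -0.0811, 0.7834]
eef_rot: [[0.038, 0.865, 0.5], [0.998, -0.061, 0.029], [0.055, 0.498, -0.865]]
force: [0.0, 0.7, 0.2]
finger_gap: -0.0001
gripper_force: 0.0
```

>>> send_rows --moves '[{"delta_pos": [0, 150, -450], "twist": 0, "hand": 0}, {"delta_pos": [0, 150, -450], "twist": 0, "hand": 0}, {"delta_pos": [0, 150, -450], "twist": 0, "hand": 0}, {"delta_pos": [0, 150, -450], "twist": 0, "hand": 0}, {"delta_pos": [0, 150, -450], "twist": 0, "hand": 0}]'

```text
time_s: 7.7
ee_pos: [0.5813, -0.0862, 0.8316]
eef_rot: [[0.036, 0.822, 0.568], [0.998, -0.063, 0.027], [0.058, 0.566, -0.823]]
force: [-0.3, 1.1, -1.1]
finger_gap: -0.0
gripper_force: 0.0
```

>>> send_rows --moves '[{"delta_pos": [0, 150, -450], "twist": 0, "hand": 0}, {"delta_pos": [0, 150, -450], "twist": 0, "hand": 0}, {"delta_pos": [0, 150, -450], "twist": 0, "hand": 0}, {"delta_pos": [0, 150, -450], "twist": 0, "hand": 0}]'

```text
time_s: 8.1
ee_pos: [0.5353, -0.0906, 0.8741]
eef_rot: [[0.035, 0.776, 0.629], [0.998, -0.065, 0.024], [0.06, 0.627, -0.777]]
force: [-0.0, 0.9, 0.1]
finger_gap: -0.0002
gripper_force: 0.0
```

```bash
python3 -c "
from h import *
plan([.55,-.10,.45],-.077)"
```

```text
t 8.1 pos [ 0.5353 -0.0906  0.8741] z [ 0.629  0.024 -0.777] y [ 0.776 -0.065  0.627] F [-0.   0.9  0.1]
need [ -34.2 -253.9  338.4] 424.0 twist 3.0703964105421213
q [-0.017  0.361  1.339  0.162 -1.267  2.058  0.093] gap -0.0002
```

```bash
python3 -c "
from h import *
plan([.635,-.122,.30],-.077)"
```

```text
t 8.1 pos [ 0.5353 -0.0906  0.8741] z [ 0.629  0.024 -0.777] y [ 0.776 -0.065  0.627] F [-0.   0.9  0.1]
need [ -62.1 -280.5  507.9] 584.0 twist 3.0703964105421213
q [-0.017  0.361  1.339  0.162 -1.267  2.058  0.093] gap -0.0002
```

>>> send_rows --moves '[{"delta_pos": [-5, -24, 43], "twist": 0, "hand": 0}, {"delta_pos": [-10, -48, 86], "twist": 0, "hand": 0}, {"delta_pos": [-16, -72, 130], "twist": 0, "hand": 0}, {"delta_pos": [-21, -96, 173], "twist": 0, "hand": 0}, {"delta_pos": [-26, -120, 217], "twist": 0, "hand": 0}]'

```text
time_s: 8.6
ee_pos: [0.5266, -0.0921, 0.851]
eef_rot: [[0.059, 0.754, 0.654], [0.994, -0.105, 0.031], [0.092, 0.648, -0.756]]
force: [-1.3, -0.4, 1.2]
finger_gap: -0.0002
gripper_force: 0.0
```

```bash
python3 -c "
from h import *
plan([.635,-.122,.30],-.077)"
```

```text
t 8.6 pos [ 0.5266 -0.0921  0.851 ] z [ 0.654  0.031 -0.756] y [ 0.754 -0.105  0.648] F [-1.3 -0.4  1.2]
need [ -74.  -272.4  486.4] 562.0 twist 1.3419614497579153
q [-0.801  0.11   1.309  0.595 -0.453  1.829  0.104] gap -0.0002
```

>>> send_rows --moves '[{"delta_pos": [-6, -24, 43], "twist": 0, "hand": 0}, {"delta_pos": [-12, -48, 86], "twist": 0, "hand": 0}, {"delta_pos": [-19, -72, 130], "twist": 0, "hand": 0}, {"delta_pos": [-25, -96, 173], "twist": 0, "hand": 0}, {"delta_pos": [-32, -120, 217], "twist": 0, "hand": 0}]'

```text
time_s: 9.1
ee_pos: [0.559, -0.1037, 0.6801]
eef_rot: [[0.054, 0.751, 0.658], [0.994, -0.101, 0.034], [0.092, 0.653, -0.752]]
force: [2.4, -2.3, -0.4]
finger_gap: -0.0003
gripper_force: 0.0
```

```bash
python3 -c "
from h import *
plan([.635,-.122,.30],-.077)"
```

```text
t 9.1 pos [ 0.559  -0.1037  0.6801] z [ 0.658  0.034 -0.752] y [ 0.751 -0.101  0.653] F [ 2.4 -2.3 -0.4]
need [ -49.3 -189.1  335.3] 388.0 twist 1.7229653978843738
q [-0.902 -0.358  0.687  1.285  0.3    1.403 -0.188] gap -0.0003
```

>>> send_rows --moves '[{"delta_pos": [-6, -24, 43], "twist": 0, "hand": 0}, {"delta_pos": [-12, -48, 86], "twist": 0, "hand": 0}, {"delta_pos": [-19, -72, 130], "twist": 0, "hand": 0}, {"delta_pos": [-25, -96, 173], "twist": 0, "hand": 0}, {"delta_pos": [-32, -120, 217], "twist": 0, "hand": 0}]'

```text
time_s: 9.6
ee_pos: [0.609, -0.1183, 0.4348]
eef_rot: [[0.059, 0.753, 0.656], [0.994, -0.106, 0.032], [0.094, 0.65, -0.754]]
force: [2.3, 1.1, -0.1]
finger_gap: 0.0004
gripper_force: 0.0
```

```bash
python3 -c "
from h import *
plan([.625,-.122,.20],-.077)"
```

```text
t 9.6 pos [ 0.609  -0.1183  0.4348] z [ 0.656  0.032 -0.754] y [ 0.753 -0.106  0.65 ] F [ 2.3  1.1 -0.1]
need [ -24.8 -140.1  187.5] 235.0 twist 1.3262791545226327
q [-0.871 -0.41   0.809  1.814  0.328  0.901 -0.197] gap 0.0004
```

>>> send_rows --moves '[{"delta_pos": [-5, -28, 37], "twist": -2, "hand": 0}, {"delta_pos": [-10, -56, 75], "twist": -4, "hand": 0}, {"delta_pos": [-15, -84, 112], "twist": -6, "hand": 0}, {"delta_pos": [-20, -112, 150], "twist": -8, "hand": 0}, {"delta_pos": [-25, -140, 187], "twist": -8, "hand": 0}]'

```text
time_s: 10.1
ee_pos: [0.6242, -0.1228, 0.2017]
eef_rot: [[-0.046, 0.754, 0.656], [0.999, 0.034, 0.031], [0.002, 0.657, -0.754]]
force: [1.2, 0.8, -1.5]
finger_gap: 0.0004
gripper_force: 0.0
```

Run:
```python
from h import *
plan([.640,-.123,.179])
C=np.array([.7054,-.1198,.1037]); s=arm.get_state(); R=s['eef_rot']
print('C in tool',((C-s['ee_pos'])@R*1000).round(1)); print(R.round(3))
d=get('scene'); e=get('side'); o=np.zeros((400,790,3),np.uint8)
o[:,:390]=cv2.resize(d['frame'][130:260,180:307],(390,400)); o[:,400:]=cv2.resize(e['frame'][180:310,290:417],(390,400))
cv2.imwrite('pics/a1.png',o[:,:,::-1])
```

```text
t 10.1 pos [ 0.6242 -0.1228  0.2017] z [ 0.656  0.031 -0.754] y [0.754 0.034 0.657] F [ 1.2  0.8 -1.5]
need [-1.  -3.  27.5] 28.0 twist None
q [-1.203 -0.264  1.337  2.147  0.231  0.36   0.079] gap 0.0004
C in tool [ -0.9  -3.1 127.3]
[[-0.046  0.754  0.656]
 [ 0.999  0.034  0.031]
 [ 0.002  0.657 -0.754]]
```

View pics/a1.png

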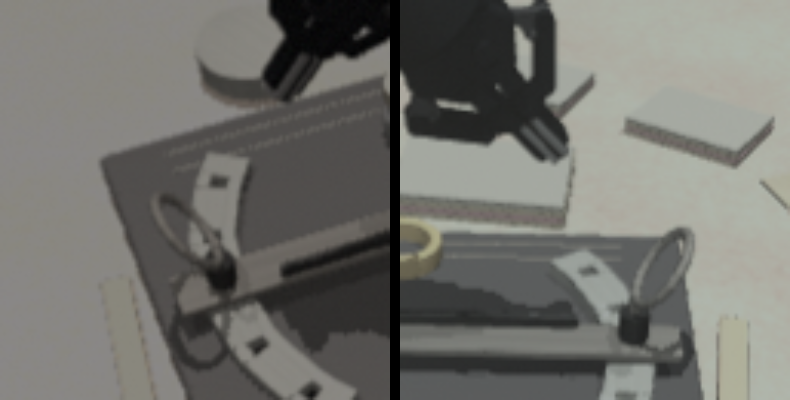

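The picture shows the closed fingers tilted toward the ring, with the ring at (185,215) in the left crop and (668,270) in the right. The axis passes within 1–3 mm of the ring centre, so I'll enter.

>>> send_rows --moves '[{"delta_pos": [-1, -3, 40], "twist": 0, "hand": 0}, {"delta_pos": [-1, -3, 70], "twist": 0, "hand": 0}, {"delta_pos": [-1, -3, 95], "twist": 0, "hand": 0}, {"delta_pos": [-1, -3, 105], "twist": 0, "hand": 0}, {"delta_pos": [-1, -3, 105], "twist": 0, "hand": 0}]'

```text
time_s: 10.7
ee_pos: [0.6442, -0.1082, 0.171]
eef_rot: [[-0.06, 0.77, 0.635], [0.998, 0.041, 0.045], [0.008, 0.637, -0.771]]
force: [1.1, 1.4, 2.3]
finger_gap: 0.0
gripper_force: 0.0
```

```bash
cat > chk.py <<'E'
from h import *
C=np.array([.7054,-.1198,.1037]); s=arm.get_state(); R=s['eef_rot']
print('C in tool',((C-s['ee_pos'])@R*1000).round(1),s['force'].round(1),s['time_s'],'up in tool',R[2].round(3),'y',R[1].round(3)); print(s['joint_pos'].round(3))
E
python3 chk.py
```

```text
C in tool [-15.8   3.7  90.3] [1.1 1.4 2.3] 10.7 up in tool [ 0.008  0.637 -0.771] y [0.998 0.041 0.045]
[-0.883  0.153  1.143  2.116 -0.876  0.415  0.984]
```

>>> send_rows --moves '[{"delta_pos": [-8, 2, 5], "twist": 0, "hand": 0}, {"delta_pos": [-16, 4, 10], "twist": 0, "hand": 0}, {"delta_pos": [-16, 4, 20], "twist": 0, "hand": 0}]'

```text
time_s: 11.0
ee_pos: [0.6607, -0.1251, 0.1585]
eef_rot: [[-0.058, 0.77, 0.635], [0.998, 0.04, 0.043], [0.008, 0.637, -0.771]]
force: [-0.2, -0.0, 0.0]
finger_gap: 0.0001
gripper_force: 0.0
```

```bash
python3 chk.py
```

```text
C in tool [ 2.3 -0.3 70.8] [-0.2 -0.   0. ] 11.0 up in tool [ 0.008  0.637 -0.771] y [0.998 0.04  0.043]
[-0.719  0.245  1.028  2.076 -1.05   0.454  1.138]
```

>>> send_rows --moves '[{"delta_pos": [2, 0, 10], "twist": 0, "hand": 0}, {"delta_pos": [2, 0, 20], "twist": 0, "hand": 0}, {"delta_pos": [2, 0, 30], "twist": 0, "hand": 0}, {"delta_pos": [2, 0, 40], "twist": 0, "hand": 0}, {"delta_pos": [2, 0, 40], "twist": 0, "hand": 0}]'

```text
time_s: 11.5
ee_pos: [0.6857, -0.1193, 0.1264]
eef_rot: [[-0.061, 0.771, 0.634], [0.998, 0.042, 0.045], [0.008, 0.635, -0.772]]
force: [-0.1, -0.6, 0.2]
finger_gap: -0.0004
gripper_force: 0.0
```

```bash
python3 chk.py
```

```text
C in tool [-1.8  0.8 30. ] [-0.1 -0.6  0.2] 11.5 up in tool [ 0.008  0.635 -0.772] y [0.998 0.042 0.045]
[-0.574  0.345  0.868  2.038 -1.219  0.441  1.261]
```

>>> send_rows --moves '[{"delta_pos": [-2, 0, 8], "twist": 0, "hand": 0}, {"delta_pos": [-2, 0, 16], "twist": 0, "hand": 0}, {"delta_pos": [-2, 0, 20], "twist": 0, "hand": 0}]'

```text
time_s: 11.8
ee_pos: [0.6986, -0.1206, 0.1121]
eef_rot: [[-0.06, 0.77, 0.635], [0.998, 0.041, 0.045], [0.008, 0.637, -0.771]]
force: [0.4, 0.9, 0.2]
finger_gap: 0.0001
gripper_force: 0.0
```

```bash
python3 chk.py
```

```text
C in tool [ 0.3 -0.1 10.8] [0.4 0.9 0.2] 11.8 up in tool [ 0.008  0.637 -0.771] y [0.998 0.041 0.045]
[-0.45   0.368  0.727  2.011 -1.242  0.408  1.288]
```

>>> send_rows --moves '[{"delta_pos": [0, 0, 9], "twist": 0, "hand": 0}, {"delta_pos": [0, 0, 18], "twist": 0, "hand": 0}, {"delta_pos": [0, 2, 18], "twist": 0, "hand": 0}]'

```text
time_s: 12.1
ee_pos: [0.7113, -0.1196, 0.0991]
eef_rot: [[-0.06, 0.771, 0.634], [0.998, 0.041, 0.045], [0.009, 0.636, -0.772]]
force: [-0.9, -0.7, 0.2]
finger_gap: 0.0002
gripper_force: 0.0
```

```bash
python3 chk.py
python3 - <<'E'
from h import *
d=get('scene'); e=get('side'); o=np.zeros((400,790,3),np.uint8)
o[:,:390]=cv2.resize(d['frame'][160:260,195:293],(390,400)); o[:,400:]=cv2.resize(e['frame'][220:320,320:418],(390,400))
cv2.imwrite('pics/a2.png',o[:,:,::-1])
E
```

```text
C in tool [ 0.2 -1.7 -7.3] [-0.9 -0.7  0.2] 12.1 up in tool [ 0.009  0.636 -0.772] y [0.998 0.041 0.045]
[-0.341  0.391  0.598  1.982 -1.242  0.373  1.292]
```

View pics/a2.png

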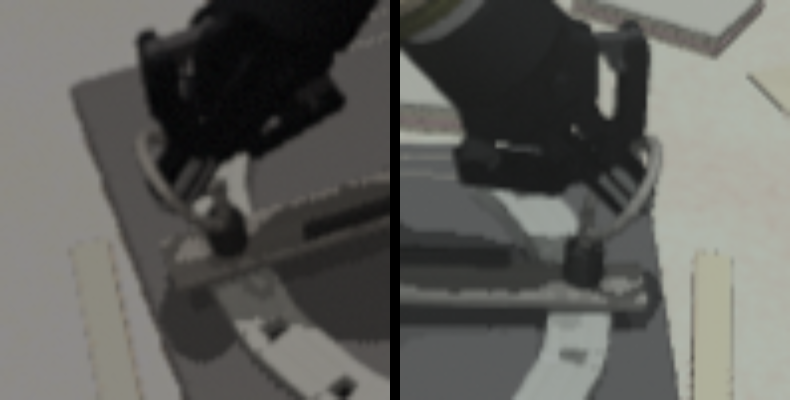

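>>> send_rows --moves '[{"delta_pos": [0, 3, 0], "twist": 0, "hand": 0}, {"delta_pos": [0, 6, 0], "twist": 0, "hand": 0}, {"delta_pos": [0, 8, 0], "twist": 0, "hand": 0}, {"delta_pos": [0, 8, 0], "twist": 0, "hand": 0}]'

```text
time_s: 12.6
ee_pos: [0.7167, -0.1189, 0.1037]
eef_rot: [[-0.061, 0.771, 0.633], [0.998, 0.042, 0.045], [0.009, 0.635, -0.773]]
force: [-6.3, 0.0, -1.4]
finger_gap: -0.0001
gripper_force: 2.8
```

```bash
python3 chk.py
```

```text
C in tool [-0.3 -8.8 -7.2] [-6.3  0.  -1.4] 12.6 up in tool [ 0.009  0.635 -0.773] y [0.998 0.042 0.045]
[-0.357  0.396  0.616  1.967 -1.217  0.384  1.26 ]
```

>>> send_rows --moves '[{"delta_pos": [0, 3, -3], "twist": 0, "hand": 0}, {"delta_pos": [0, 5, -6], "twist": 0, "hand": 0}, {"delta_pos": [0, 8, -9], "twist": 0, "hand": 0}, {"delta_pos": [0, 10, -12], "twist": 0, "hand": 0}, {"delta_pos": [0, 10, -12], "twist": 0, "hand": 0}]'

```text
time_s: 13.1
ee_pos: [0.7166, -0.1188, 0.1192]
eef_rot: [[-0.061, 0.772, 0.633], [0.998, 0.042, 0.046], [0.009, 0.635, -0.773]]
force: [-5.7, -0.2, -7.0]
finger_gap: -0.0005
gripper_force: 4.3
```

```bash
python3 chk.py
cat > ring.py <<'E'
from h import *
from scipy.optimize import least_squares
import sys
c0=np.array([float(a) for a in sys.argv[1:4]]); y0=float(sys.argv[4])
for nm in ('scene','side'):
    d=get(nm); q=cloud(d); f=d['frame'].astype(int)
    t=np.radians(35)
    def torus(p,P):
        n=np.array([np.cos(y0)*np.cos(t),np.sin(y0)*np.cos(t),-np.sin(t)])
        e=P-p; h=e@n; r=np.linalg.norm(e-np.outer(h,n),axis=1); return np.hypot(r-.030,h)-.0035
    P=q[(f.min(2)>62)&(np.linalg.norm(q-c0,axis=2)<.05)&(q[...,2]>.075)]
    P=P[abs(torus(c0,P))<.014]
    s=least_squares(torus,c0,args=(P,),loss='soft_l1',f_scale=.0015); print(nm,len(P),s.x.round(4),np.sqrt(np.mean(s.fun**2)).round(4))
E
python3 ring.py .7054 -.1198 .115 -.077
```

```text
C in tool [ -0.5 -18.5   4.9] [-5.7 -0.2 -7. ] 13.1 up in tool [ 0.009  0.635 -0.773] y [0.998 0.042 0.046]
[-0.394  0.376  0.659  1.96  -1.149  0.403  1.191]
scene 85 [ 0.7092 -0.1171  0.1226] 0.0026
side 197 [ 0.7032 -0.1185  0.1163] 0.0047
```

Pin lifted: the ring centre is about 13–15 mm higher, with 7 N of spring load on the tool. Now I'll swing left slowly.

>>> send_rows --moves '[{"delta_pos": [8, 0, 0], "twist": 0, "hand": 0}, {"delta_pos": [16, 0, 0], "twist": 0, "hand": 0}, {"delta_pos": [24, 0, 0], "twist": 0, "hand": 0}, {"delta_pos": [32, 0, 0], "twist": 0, "hand": 0}, {"delta_pos": [40, 0, 0], "twist": 0, "hand": 0}]'

```text
time_s: 13.7
ee_pos: [0.7151, -0.0783, 0.1205]
eef_rot: [[-0.061, 0.77, 0.635], [0.998, 0.042, 0.045], [0.009, 0.636, -0.771]]
force: [-5.1, -1.8, -7.1]
finger_gap: -0.0005
gripper_force: 4.1
```

```bash
python3 chk.py; python3 ring.py .704 -.083 .118 .09
python3 - <<'E'
from h import *
d=get('scene'); e=get('side'); o=np.zeros((400,790,3),np.uint8)
o[:,:390]=cv2.resize(d['frame'][150:270,195:312],(390,400)); o[:,400:]=cv2.resize(e['frame'][210:330,310:427],(390,400))
cv2.imwrite('pics/a3.png',np.clip(o*1.4,0,255).astype(np.uint8)[:,:,::-1])
E
```

```text
C in tool [-40.9 -19.9   4.9] [-5.1 -1.8 -7.1] 13.7 up in tool [ 0.009  0.636 -0.771] y [0.998 0.042 0.045]
[-0.493  0.354  0.678  1.988 -1.103  0.35   1.095]
scene 83 [ 0.7062 -0.0809  0.1188] 0.0014
side 199 [ 0.7021 -0.0808  0.1161] 0.0038
```

View pics/a3.png

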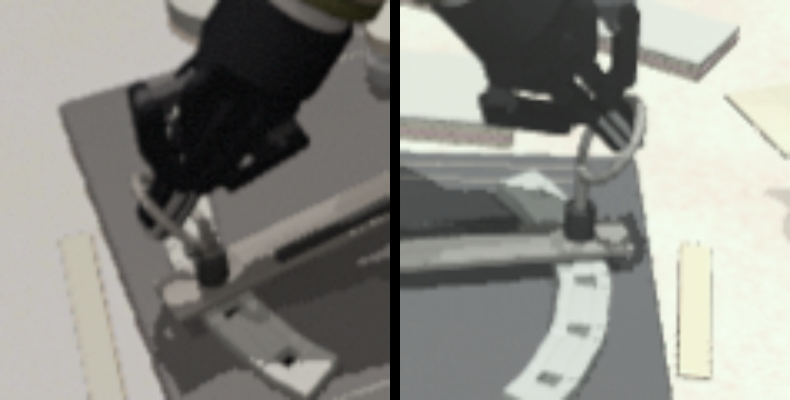

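Run:
```python
from h import *
from scipy.optimize import least_squares
obs=[]
for nm,g in (('scene',{1:(264,242),2:(281,257),-1:(250.5,188.5)}),('side',{-1:(359,309),-2:(350,323),1:(351,267)})):
    d=get(nm); f=np.load(nm+'0.npz')['f']; gr=f.max(2).astype(float)
    for k,(u,v) in g.items():
        u0,v0=int(u),int(v); w=gr[v0-5:v0+6,u0-6:u0+7]; t=np.percentile(w,85)
        m=(w<0.72*t)&(w>0); n,l,st,ce=cv2.connectedComponentsWithStats(m.astype(np.uint8),connectivity=4)
        i=1+np.argmin([np.hypot(*(ce[j]-[6,5])) for j in range(1,n)]); c=ce[i]+[u0-6,v0-5]
        P=onplane(d,[c],.030)[0]; print(nm,k,c.round(1),st[i],P.round(4)); obs.append((k,P))
def res(p): return np.concatenate([P[:2]-p[:2]-.21*np.array([np.cos(p[2]+k*.2618),np.sin(p[2]+k*.2618)]) for k,P in obs])
s=least_squares(res,[.49,-.1,-.077],loss='soft_l1',f_scale=.002); print(s.x.round(4),(s.fun*1000).round(1))
x,y,h=s.x; C=np.array([.7054,-.1198]); rho=np.linalg.norm(C-s.x[:2]); print('rho',rho,'head',np.arctan2(C[1]-y,C[0]-x),'target C',x+rho*np.cos(h+.2618),y+rho*np.sin(h+.2618))
```

```text
scene 1 [263.8 241.8] [ 3  2  7  7 26] [ 0.6856 -0.062   0.03  ]
scene 2 [280.7 256.6] [ 2  2  8  6 30] [ 0.6688 -0.01    0.03  ]
scene -1 [250.6 188.7] [ 4  4  6  4 21] [ 0.6537 -0.2196  0.03  ]
side -1 [363.  308.7] [ 7  4  6  3 13] [ 0.6767 -0.1705  0.03  ]
side -2 [353.9 323.1] [ 7  4  6  4 15] [ 0.6516 -0.2185  0.03  ]
side 1 [351.2 267.6] [4 5 5 2 9] [ 0.6689 -0.009   0.03  ]
[ 0.4778 -0.0995 -0.0819] [  1.2  -0.    1.1  -0.3 -21.9 -49.3   1.2  -0.2   1.1   0.6 -15.5  52.9]
rho 0.2284636797619372 head -0.0888804199431507 target C 0.702614742964353 -0.05864137071506172
```

>>> send_rows --moves '[{"delta_pos": [7, 0, 0], "twist": 0, "hand": 0}, {"delta_pos": [14, 0, 0], "twist": 0, "hand": 0}, {"delta_pos": [18, 0, 0], "twist": 0, "hand": 0}, {"delta_pos": [20, 0, 0], "twist": 0, "hand": 0}, {"delta_pos": [20, 0, 0], "twist": 0, "hand": 0}]'

```text
time_s: 14.5
ee_pos: [0.7126, -0.059, 0.1194]
eef_rot: [[-0.061, 0.772, 0.633], [0.998, 0.041, 0.045], [0.009, 0.634, -0.773]]
force: [-12.6, -1.6, -7.0]
finger_gap: -0.0004
gripper_force: 6.2
```

```bash
python3 chk.py; python3 ring.py .7027 -.0605 .117 .18
```

```text
C in tool [-60.4 -18.    4.8] [-12.6  -1.6  -7. ] 14.5 up in tool [ 0.009  0.634 -0.773] y [0.998 0.041 0.045]
[-0.547  0.347  0.694  2.001 -1.075  0.329  1.041]
scene 86 [ 0.703  -0.062   0.1178] 0.0013
side 201 [ 0.7001 -0.0641  0.1148] 0.0042
```

>>> send_rows --moves '[{"delta_pos": [2, -1, -1], "twist": 0, "hand": 0}, {"delta_pos": [2, -1, -1], "twist": 0, "hand": 0}, {"delta_pos": [2, -3, 2], "twist": 0, "hand": 0}, {"delta_pos": [2, -5, 5], "twist": 0, "hand": 0}, {"delta_pos": [2, -6, 7], "twist": 0, "hand": 0}]'

```text
time_s: 15.1
ee_pos: [0.7125, -0.0572, 0.1102]
eef_rot: [[-0.061, 0.772, 0.633], [0.998, 0.041, 0.045], [0.009, 0.635, -0.773]]
force: [-12.9, -2.8, -5.5]
finger_gap: 0.0004
gripper_force: 6.6
```

```bash
python3 chk.py; python3 ring.py .7027 -.0605 .109 .18
```

```text
C in tool [-62.1 -12.2  -2.3] [-12.9  -2.8  -5.5] 15.1 up in tool [ 0.009  0.635 -0.773] y [0.998 0.041 0.045]
[-0.521  0.357  0.66   2.007 -1.116  0.312  1.08 ]
scene 76 [ 0.7028 -0.0611  0.1086] 0.0015
side 179 [ 0.7003 -0.0622  0.1072] 0.0031
```

The ring is now below the 9 mm level, so the pin is entering the hole. I'll lower fully and unhook.

>>> send_rows --moves '[{"delta_pos": [0, -2, 2], "twist": 0, "hand": 0}, {"delta_pos": [0, -4, 4], "twist": 0, "hand": 0}, {"delta_pos": [0, -6, 5], "twist": 0, "hand": 0}, {"delta_pos": [0, -9, 5], "twist": 0, "hand": 0}, {"delta_pos": [0, -10, 5], "twist": 0, "hand": 0}]'

```text
time_s: 15.7
ee_pos: [0.7107, -0.057, 0.1031]
eef_rot: [[-0.061, 0.768, 0.638], [0.998, 0.041, 0.045], [0.009, 0.639, -0.769]]
force: [-1.0, 0.5, 0.4]
finger_gap: -0.0001
gripper_force: 0.0
```

```bash
sed -i 's/^C=.*\]); s=/C=np.array([.7027,-.0600,.1037]); s=/' chk.py; python3 chk.py; python3 ring.py .7027 -.0605 .105 .18
```

```text
C in tool [-2.5 -5.8 -5.7] [-1.   0.5  0.4] 15.7 up in tool [ 0.009  0.639 -0.769] y [0.998 0.041 0.045]
[-0.484  0.357  0.615  2.017 -1.164  0.289  1.134]
scene 74 [ 0.7026 -0.061   0.1035] 0.0016
side 167 [ 0.7011 -0.0605  0.1028] 0.0027
```

>>> send_rows --moves '[{"delta_pos": [-2, -5, -2], "twist": 0, "hand": 0}, {"delta_pos": [-2, -6, -10], "twist": 0, "hand": 0}, {"delta_pos": [-2, -6, -20], "twist": 0, "hand": 0}, {"delta_pos": [-2, -6, -30], "twist": 0, "hand": 0}]'

```text
time_s: 16.2
ee_pos: [0.6856, -0.0613, 0.1212]
eef_rot: [[-0.06, 0.77, 0.636], [0.998, 0.041, 0.045], [0.008, 0.637, -0.771]]
force: [-0.5, -0.4, 0.4]
finger_gap: -0.0
gripper_force: 0.0
```

```bash
python3 chk.py
```

```text
C in tool [ 0.1  2.1 24.4] [-0.5 -0.4  0.4] 16.2 up in tool [ 0.008  0.637 -0.771] y [0.998 0.041 0.045]
[-0.557  0.28   0.695  2.068 -1.048  0.298  1.045]
```

Tips are about 13 mm clear of the ring's centre plane. I'll continue out along the finger axis.

>>> send_rows --moves '[{"delta_pos": [0, 0, -10], "twist": 0, "hand": 0}, {"delta_pos": [0, 0, -20], "twist": 0, "hand": 0}, {"delta_pos": [0, 0, -35], "twist": 0, "hand": 0}, {"delta_pos": [0, 0, -50], "twist": 0, "hand": 0}, {"delta_pos": [0, 0, -70], "twist": 0, "hand": 0}]'

```text
time_s: 16.7
ee_pos: [0.6411, -0.0645, 0.1749]
eef_rot: [[-0.06, 0.77, 0.635], [0.998, 0.041, 0.045], [0.008, 0.637, -0.771]]
force: [0.0, -0.9, 2.5]
finger_gap: -0.0003
gripper_force: 0.0
```

>>> send_rows --moves '[{"delta_pos": [0, 15, -20], "twist": 0, "hand": 0}, {"delta_pos": [0, 30, -40], "twist": 0, "hand": 0}, {"delta_pos": [0, 45, -60], "twist": 0, "hand": 0}, {"delta_pos": [0, 60, -80], "twist": 0, "hand": 0}, {"delta_pos": [0, 60, -80], "twist": 0, "hand": 0}]'

```text
time_s: 17.2
ee_pos: [0.6382, -0.0657, 0.2793]
eef_rot: [[-0.061, 0.766, 0.64], [0.998, 0.04, 0.047], [0.01, 0.642, -0.767]]
force: [-0.1, -0.4, 0.2]
finger_gap: 0.0001
gripper_force: 0.0
```

```bash
python3 chk.py; python3 ring.py .7027 -.0605 .105 .18
python3 - <<'E'
from h import *
d=get('scene'); e=get('side'); o=np.zeros((400,790,3),np.uint8)
o[:,:390]=cv2.resize(d['frame'][130:300,190:356],(390,400)); o[:,400:]=cv2.resize(e['frame'][220:390,220:386],(390,400))
cv2.imwrite('pics/a4.png',np.clip(o*1.3,0,255).astype(np.uint8)[:,:,::-1])
E
```

```text
C in tool [-1.000e-01 -6.320e+01  1.761e+02] [-0.1 -0.4  0.2] 17.2 up in tool [ 0.01   0.642 -0.767] y [0.998 0.04  0.047]
[-0.877 -0.186  0.893  2.029  0.116  0.537  0.038]
scene 180 [ 0.7029 -0.0608  0.1038] 0.0011
side 215 [ 0.7012 -0.0622  0.1026] 0.0014
```

View pics/a4.png

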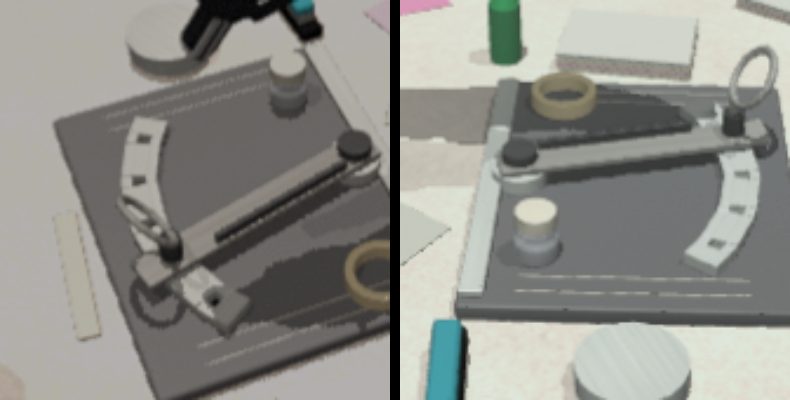

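The arm is now one hole to the left. One free hole remains on that side, at (215,295), and three are free on the right. The ring is at its home height (z=0.1038), the robot is clear, and the other items are undisturbed.

```bash
python3 -c "
from rig import arm
print(arm.close_job())"
```

```text
the job is handed in; nothing more can be done
None
```

The pin was hooked from below, lifted, and swung one hole left towards the largest card stack; the ring measured back at home height there, no other items look moved, and I handed the job in at about 17 s (no verdict was returned).

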